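# Ready the rock tumbler for a new belt

## Robot

A 6-joint arm with a two-finger parallel gripper is mounted at the origin on the work surface. World frame = base frame: x ahead of the robot, y to its left, z up, the work surface at z = 0. Lengths are in m, angles in rad, forces in N, time in s.
With the tool pointing down it reaches from about 0.325 to 0.775 m from the base axis. Payload 9.3 kg.
Tool frame: the origin (TCP) lies midway between the tips of the shut fingers; the grasp point (between the pads) lies 19 mm behind it; z points along the fingers, x is the direction in which the jaws open and shut, and the axes are right-handed (so a half turn about z gives the same grasp; the last joint's range is limited). The gripper opens to 85 mm and grips with 20 to 120 N. Pads are 22 mm wide; open, the fingers measure 114 mm over their backs; the gripper's body (76 mm by 85 mm) begins 54 mm behind the grasp point. The pads swing forward as they close: fully open they stand 13 mm farther back than shut.
Start: joints at [-1.365, 0.259, 0.021, 1.334, 0, 1.418], TCP at [0.193, -0.515, 0.203] pointing down, gripper open.
Joint ranges: [-3.04, 3.04], [-0.91, 1.82], [-1.04, 1.36], [-1.92, 1.95], [-1.52, 1.45], [-3.14, 3.14]. Speed limits (rad/s): [2.22, 2.22, 2.79, 3.14, 3.14, 3.14].

## Interface

Orientations are given as a unit quaternion [x, y, z, w].
In Python, from cell import observe, cams, workorder gives the robot as it stands. The module is installed in compiled form; this text tells all that it offers.
- The arm moves only by the tool play_rows, never from a script. Its argument "moves" is a list of rows, each a list of 7 numbers: the shift along the tool's x, y, z in cm, then the turn, a rotation vector about the tool's x, y, z in degrees, then the opening in per cent of the stroke, from 0 (shut) to 100 (fully open). In form: [[tx, ty, tz, rx, ry, rz, hand], ...]. A call has 1 to 20 rows; each row shifts and turns the commanded pose from where the row before left it, along the tool's axes as they then stand; what a row does not reach is not made up. A row lasts 1/12 s, in which the tool goes at most 41.7 mm and 7.16 degrees, less where a joint would pass 70% of its speed; a pose out of reach is approached as far as the arm can. A call is refused whole if a number of a shift passes 4.17 or a number of a turn 7.16, either way. A call with a gripper value outside its range is refused whole. The fingers move at their own pace and stop on an object; "grip_force" is the grip in N (left out, the last holds). Time passes only in rows, so rows that do not move let the fingers close. It gives the time, the measured TCP pose, the force and the opening at its end, in the units of the state.
- observe(): the state, without advancing time (a new reading comes with each control period).
- cams.camera(name): name is "scene" or "side" or "wrist"; returns a dict with "color" (384x512x3 uint8, red, green, blue), "z_map" (384x512 float32, m along the optical axis (not along the pixel's ray), 0 where there is no reading), "vfov" (degrees; the focal length in pixels is half the picture's height over the tangent of half this angle, whatever the lens; pixels are square), "cx", "cy" (the principal point, pixels), "k1" (the pictures are not rectified: a ray, as slopes to the right and down, at radius r is drawn at 1 + k1 r^2 times it, then the intrinsics apply), "rvec" (rotation vector, rad) and "tvec" (3), from world to camera coordinates, as OpenCV has them; the wrist camera has in their place "tool_from_camera" (4x4, takes a point from camera to tool coordinates, whose origin is the TCP and whose axes are the tool frame's). Camera axes: x right, y down, z forward; pixel columns grow to the right and rows downward; lengths in m; the calibration is good to about 2 mm. A picture is of the moment at which its call begins: read the wrist's pose just before it.
- workorder.close_job(): hands the job in, once; it reports no verdict.
The state is a dict: "clock": time; "qpos": joint angles; "joint_velocities": joint speeds; "joint_efforts": joint torques, N m; "eef_pos": TCP position; "eef_rot": TCP orientation; "contact_force": force on the tool from outside, world axes, zero at the start; "torque": the same for the moment, N m; "width": finger opening in m.
Only numpy, scipy, OpenCV 4.12 (cv2) and the standard library are available. Lean on these libraries where they do the work, as an engineer would, in place of code of your own. Each camera call takes 0.05 s, during which the arm holds its last target.

## Task

The rock tumbler needs a new drive belt. Take off its belt guard and hang it by its handle on both prongs of the hook stand, then push the sprung idler arm back past the last click of its ratchet, on to its stop, without forcing it. Finish while still holding the arm back there with your own push, clear of the pawl, so that I can slip the belt on; leave the barrel, the heart model, the rock tray and the screwdriver alone.

Things in the scene. Friction and masses are not known exactly. Their poses are not given: they have to be found in the camera images.
- tumbler: Grey rock tumbler, fixed, without belt; chassis 280 wide (x), 310 long (-y), 52 high, rollers and end plates up to 97. Drive on its +y end. Origin: on the bench under the drive-end plate's outer face, mid-width; +y out of the drive end, +x the way the idler arm is pushed back. Guard stands on a ledge 12 high, 86 deep, in a 10 mm lip. Big pulley: x -60, y 17 to 33, top z 120; quadrant: y -5 to 0, up to z 139.
- guard: Loose aluminium belt guard, about 0.4 kg, 262 long (x), 72 deep (y), 184 high, walls 3, open below and at the back (-y), black louvres in front (+y). Origin: centre of its footprint at its lower edge. At first it stands on the tumbler's ledge over the drive, axes along the tumbler's. To free it lift it 15 or more over the lip, then draw it out along +y by 85 or more.
- guard_handle (a point): Middle of the bar of the guard's steel bow handle, at (0, 18, 229) mm in the guard's frame, above its centre of mass. The bar is 10 mm thick, runs along the guard's x, is free over 116 mm, with 40 mm clear between it and the guard's top.
- stand: Fixed short steel rod stand with a two-prong hook. Origin: foot of the rod, on the bench. Base 200 x 130 x 12 from x -160 to 40; rod 16 thick, 278 high. Two round prongs 8 thick at y -32 and +32, tops at z 258, run from the rod's clamp to -x and turn up at x -112, tip tops at z 268. The guard's bar lies across both; with the guard's +y to the rod, its front is 18 mm nearer the rod than the bar.
- hook_seat (a point): Good seat for the handle: midway between the prongs, level with their tops, at (-75, 0, 258) mm in the stand's frame. A hanging handle's bar centre is 5 mm above this level; anywhere from 20 mm behind to 22 mm before it along the prongs will do.
- tensioner (a joint): Angle of the sprung idler arm about its pivot, rad. 0: upright, at rest; it grows as the arm is pushed back towards the tumbler's +x and stops at 0.56. The spring pushes back with about 5 N at the tab at 0 and 9 N at the stop. The pawl clicks over three ratchet teeth; let go, the arm would be caught at about 0.16, 0.29 or 0.42.
- tab (a point): Centre of the push tab atop the idler arm: dark steel plate 10 thick (x), 36 wide (y), 30 high (z). Arm upright: at (0, 21, 167) mm in the tumbler's frame, top at z 182. It swings with the arm about a pivot 137 mm away, along y at x 0, z 30 (at the stop the tab is at x 73, z 146). Push its -x face; on that side it is free above z 140, and the tab is the highest thing there.
- pawl (a joint): How far the sliding pawl on the idler arm is lifted, m: 0 when down on the smooth part or in a notch, about 0.005 on the tip of a tooth.
- barrel: Bystander: black rubber tumbler barrel standing on end, 124 across and 160 high. Origin: centre of its underside.
- heart_model: Bystander: red heart model on a white foot 100 square, 180 high. Origin: centre of its underside.
- rock_tray: Bystander: white tray of stones 170 x 110 x 30. Origin: centre of its underside.
- screwdriver: Bystander: screwdriver lying on the bench. Origin: under its middle.

How it is judged:
By the outcome, as a careful person would: the job done as asked, in the order asked, and still so for the second after the job is handed in, while the arm keeps its last pose, push and grip.
It also fails if it takes over 56 s, if anything falls off the work surface, if the arm or the gripper's body presses on something with over 40 N, if the wrist force passes 120 N, or if a joint passes its speed limit or range.

## Working session

There is one attempt and no reset: what is moved stays moved. The work goes in short steps, Python scripts to look and compute and a tool call to move; the robot and the scene stay as the last step left them, time stands still between calls to the robot, and variables do not carry over. Pictures are saved under pics/ and viewed, and the job is handed in when it is done.

Besides the shell and the picture viewer there is one more tool, called by a JSON object that holds its "fn" and its "kwargs". play_rows: Moves the arm, as the interface text tells. Its arguments: {"type":"object","properties":{"moves":{"type":"array","items":{"type":"array","items":{"type":"number"}}},"grip_force":{"type":"number"}},"required":["moves"]}

```bash
mkdir -p pics; cat > h.py <<'E'
import numpy as np,cv2
from scipy.spatial.transform import Rotation as R
from cell import observe,cams,workorder
def cam(n,save=None):
    s=observe(); c=cams.camera(n); c['s']=s
    if save: cv2.imwrite(f'pics/{save}.png',c['color'][:,:,::-1])
    np.save(f'{n}.npy',c,allow_pickle=True)
    return c
def load(n): return np.load(f'{n}.npy',allow_pickle=True).item()
def K(c):
    f=c['color'].shape[0]/2/np.tan(np.radians(c['vfov'])/2)
    return np.array([[f,0,c['cx']],[0,f,c['cy']],[0,0,1.]]),np.array([c['k1'],0,0,0,0.])
def w2c(c):
    if 'rvec' in c: return cv2.Rodrigues(np.array(c['rvec'],float))[0],np.array(c['tvec'],float).ravel()
    s=c['s'];T=np.eye(4);T[:3,:3]=R.from_quat(s['eef_rot']).as_matrix();T[:3,3]=s['eef_pos']
    T=np.linalg.inv(T@np.array(c['tool_from_camera']));return T[:3,:3],T[:3,3]
def cloud(c):
    k,d=K(c);h,w=c['z_map'].shape
    u,v=np.meshgrid(np.arange(w),np.arange(h))
    p=cv2.undistortPoints(np.stack([u,v],-1).reshape(-1,1,2).astype(float),k,d).reshape(h,w,2)
    z=c['z_map'][...,None];P=np.concatenate([p*z,z],-1)
    Rm,t=w2c(c);W=(P-t)@Rm;W[c['z_map']==0]=np.nan
    return W
def proj(c,pts):
    k,d=K(c);Rm,t=w2c(c)
    return cv2.projectPoints(np.array(pts,float).reshape(-1,1,3),cv2.Rodrigues(Rm)[0],t,k,d)[0].reshape(-1,2)
E
python3 - <<'E'
from h import *
for n in ['scene','side','wrist']:
    c=cam(n,n+'0');print(n,c['vfov'],c['k1'],w2c(c)[0].T@-w2c(c)[1])
s=observe();print(s)
E
```

```text
scene 45.10930559923528 -0.18137101574306666 [1.32331895 0.76812007 1.23492136]
side 57.277156215067436 -0.00810959483644421 [0.02410357 0.63407906 1.16175638]
wrist 68.57196023690388 -0.05517338351854564 [ 0.26489793 -0.48829556  0.37309399]
{'clock': 0.15, 'qpos': array([-1.36461823e+00,  2.59071675e-01,  2.09435085e-02,  1.33370544e+00,
       -3.87057887e-06,  1.41820078e+00]), 'joint_velocities': array([-0.00094841, -0.00103968,  0.00073745,  0.00028588,  0.00105399,
       -0.0007816 ]), 'joint_efforts': array([ 3.41514053e-03, -5.55970752e+01,  3.44662678e+01,  1.13283464e-02,
       -2.08631600e-04,  5.15300442e-06]), 'eef_pos': array([ 0.19306633, -0.51474353,  0.2028032 ]), 'eef_rot': array([ 8.21926356e-01, -5.69593536e-01, -3.77758520e-04, -3.55374360e-04]), 'contact_force': array([-0.36536148,  0.73412157,  0.56502133]), 'torque': array([-0.00325662, -0.03115138, -0.03904402]), 'width': 0.08587533780426634}
```

View pics/scene0.png

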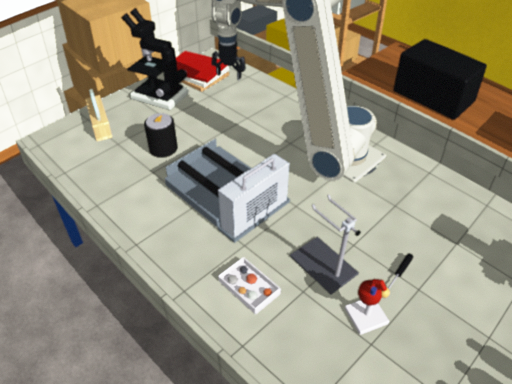

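View pics/side0.png

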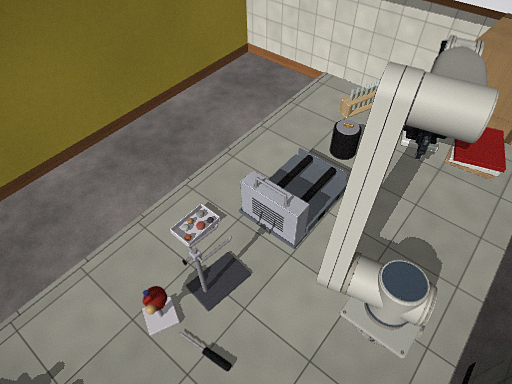

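View pics/wrist0.png

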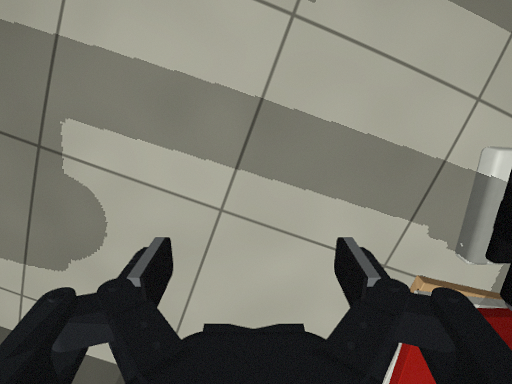

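The scene view shows the guard at about (255,195), the stand at (340,235), the tray at (250,285), the heart at (370,300) and the barrel at (160,135). The side view shows the same layout. Next I'll measure from the point clouds.

```bash
python3 - <<'E'
from h import *
res=0.0025
x0,x1,y0,y1=0.15,1.05,-0.6,0.6
H=np.zeros((int((x1-x0)/res),int((y1-y0)/res)))
for n in ['scene','side']:
    W=cloud(load(n)).reshape(-1,3);W=W[np.isfinite(W).all(1)]
    m=(W[:,0]>x0)&(W[:,0]<x1-.003)&(W[:,1]>y0)&(W[:,1]<y1-.003)&(W[:,2]<0.3)
    W=W[m];i=((W[:,0]-x0)/res).astype(int);j=((W[:,1]-y0)/res).astype(int)
    np.maximum.at(H,(i,j),W[:,2])
img=cv2.applyColorMap((np.clip(H/0.3,0,1)*255).astype(np.uint8),cv2.COLORMAP_JET)
img=cv2.resize(img[::-1,::-1],None,fx=1.6,fy=1.6,interpolation=0)
cv2.imwrite('pics/top.png',img);print(img.shape)
E
```

```text
(576, 768, 3)
```

View pics/top.png

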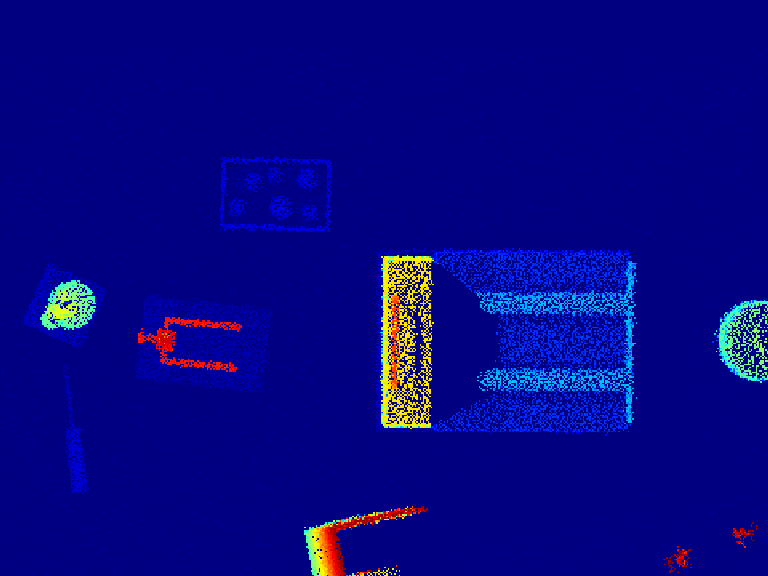

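```bash
python3 - <<'E'
from h import *
C={n:cloud(load(n)).reshape(-1,3) for n in ['scene','side']}
def sel(W,lo,hi):
    W=W[np.isfinite(W).all(1)];return W[((W>lo)&(W<hi)).all(1)]
def line(P):
    c=P.mean(0);v=np.linalg.svd(P-c,full_matrices=False)[2][0];t=(P-c)@v;return c,v,(c+v*t.min()).round(4),(c+v*t.max()).round(4),len(P)
for n,W in C.items():
    print(n)
    P=sel(W,[.4,-.1,.225],[.65,.05,.27]);print('bar',line(P)[1:],P[:,1].min(),P[:,1].max(),np.median(P[:,1]),np.percentile(P[:,2],[50,95,99]))
    T=sel(W,[.35,-.1,.185],[.68,.05,.21]);print('top',T.mean(0),T.min(0),T.max(0), cv2.minAreaRect((T[:,:2]*1000).astype(np.float32)))
    S=sel(W,[.42,.15,.235],[.62,.4,.30]);
    for nm,Q in [('pA',S[(S[:,0]>.53)&(S[:,1]<.33)]),('pB',S[(S[:,0]<.51)&(S[:,1]<.33)])]:
        a=Q[Q[:,1]>.24];f=np.polyfit(a[:,1],a[:,0],1);print(nm,line(Q)[2:],'slope',f,np.percentile(a[:,2],[5,50,95]),Q[:,1].min())
    r=S[S[:,1]>.33];print('clamp',r.mean(0),r.min(0),r.max(0),np.percentile(r[:,2],98))
    rr=sel(W,[.48,.3,.05],[.57,.38,.23]);print('rod',rr.mean(0),rr.min(0),rr.max(0),len(rr))
    B=sel(W,[.4,.15,.006],[.65,.42,.02]);print('base',cv2.minAreaRect((B[:,:2]*1000).astype(np.float32)))
E
```

```text
scene
bar (array([ 0.99995308, -0.00951065,  0.00184097]), array([ 0.4482, -0.0154,  0.2411]), array([ 0.5891, -0.0167,  0.2414]), 124) -0.023523034433731355 -0.010065637313727793 -0.015766792221100022 [0.24213961 0.24659632 0.24820099]
top [ 0.52814247 -0.03061026  0.1937601 ] [ 0.38150603 -0.07573099  0.18501787] [0.64945351 0.00412658 0.20933176] ((515.7385864257812, -35.79928970336914), (77.84561157226562, 268.26019287109375), 89.04994201660156)
pA (array([0.5427, 0.2264, 0.2589]), array([0.548 , 0.3303, 0.2549]), 100) slope [0.02984481 0.53750546] [0.25113468 0.25703729 0.26108853] 0.22659138703708198
pB (array([0.4767, 0.2308, 0.2578]), array([0.4863, 0.3301, 0.256 ]), 86) slope [0.09437201 0.45507543] [0.251885   0.25673375 0.26061478] 0.230818705590811
clamp [0.52419666 0.34974691 0.26135045] [0.48138429 0.33041715 0.24215795] [0.55420579 0.38420503 0.2828429 ] 0.2795089468584161
rod [0.52393149 0.34402827 0.14830768] [0.51338503 0.33491744 0.05140276] [0.53017436 0.35064881 0.22959576] 192
base ((524.4114379882812, 283.64996337890625), (262.2908020019531, 243.08810424804688)
[... 451 characters left out ...]
59326171875), 89.34304809570312)
pA (array([0.5369, 0.2231, 0.2592]), array([0.5485, 0.3276, 0.2549]), 91) slope [0.11194259 0.51185413] [0.25290495 0.25644778 0.25903747] 0.2230139436310108
pB (array([0.4732, 0.2321, 0.2593]), array([0.4846, 0.3303, 0.2551]), 88) slope [0.11180403 0.44752338] [0.25332287 0.25632979 0.25980548] 0.23219709133948885
clamp [0.51508497 0.3496988  0.26134047] [0.48154942 0.33004172 0.24411939] [0.55278441 0.38465874 0.28026264] 0.2791721811514596
rod [0.51463629 0.34479273 0.14222091] [0.51014713 0.33558202 0.05089659] [0.52536603 0.35098763 0.22579872] 132
base ((549.6989135742188, 281.88580322265625), (243.21820068359375, 207.08905029296875), 84.32794952392578)
```

```bash
cat >> h.py <<'E'
def plan(cur_p,cur_R,pos,yaw):
    """tool down with jaw (tool x) along -/+ y turned by yaw; prints total shift in start tool frame and rotvec"""
    pass
def tgt(yawdeg):
    # tool z down, tool x along world given yaw angle
    a=np.radians(yawdeg);x=np.array([np.cos(a),np.sin(a),0]);z=np.array([0,0,-1.]);return np.stack([x,np.cross(z,x),z],1)
def st():
    s=observe();Rm=R.from_quat(s['eef_rot']).as_matrix()
    print('t',round(s['clock'],2),'p',s['eef_pos'].round(4),'toolx yaw',np.degrees(np.arctan2(Rm[1,0],Rm[0,0])).round(2),'z',Rm[:,2].round(4),'F',s['contact_force'].round(2),'M',s['torque'].round(2),'w',round(s['width'],4),'q6',s['qpos'].round(2));return s,Rm
E
python3 - <<'E'
from h import *
s,Rm=st()
print(Rm.round(3))
for y in (90,-90):
    print(np.degrees(R.from_matrix(Rm.T@tgt(y-0.5)).as_rotvec()))
print((Rm.T@(np.array([.516,-.017,.30])-s['eef_pos'])*100).round(2))
E
```

```text
t 0.15 p [ 0.1931 -0.5147  0.2028] toolx yaw -69.44 z [-2.e-04  1.e-03 -1.e+00] F [-0.37  0.73  0.57] M [-0.   -0.03 -0.04] w 0.0859 q6 [-1.36  0.26  0.02  1.33 -0.    1.42]
[[ 0.351 -0.936 -0.   ]
 [-0.936 -0.351  0.001]
 [-0.001 -0.    -1.   ]]
[-8.37958820e-02  2.92449303e-03 -1.58943765e+02]
[2.08464904e-03 5.97317221e-02 2.10562141e+01]
[-35.28 -47.72  -9.68]
```

{"fn": "play_rows", "kwargs": {"moves": [[0,0,-0.5,0,0,-7.1,100],[0,0,-0.5,0,0,-7.1,100],[0,0,-0.5,0,0,-7.1,100],[0,0,-0.5,0,0,-7.1,100],[0,0,-0.5,0,0,-7.1,100],[0,0,-0.5,0,0,-7.1,100],[0,0,-0.5,0,0,-7.1,100],[0,0,-0.5,0,0,-7.1,100],[0,0,-0.5,0,0,-7.1,100],[0,0,-0.5,0,0,-7.1,100],[0,0,-0.5,0,0,-7.1,100],[0,0,-0.5,0,0,-7.1,100],[0,0,-0.5,0,0,-7.1,100],[0,0,-0.5,0,0,-7.1,100],[0,0,-0.5,0,0,-7.1,100],[0,0,-0.5,0,0,-7.1,100],[0,0,-0.5,0,0,-7.1,100],[0,0,-0.5,0,0,-7.1,100],[0,0,-0.5,0,0,-7.1,100],[0,0,-0.5,0,0,-7.1,100]]}}

```text
clock: 1.82
eef_pos: [0.1931, -0.5149, 0.3033]
eef_rot: [0.804, 0.594, 0.0, -0.0]
contact_force: [1.1, -0.4, 0.7]
width: 0.0854
```

{"fn": "play_rows", "kwargs": {"moves": [[0,0,0,0,0,-7,100],[0,0,0,0,0,-7,100],[0,0,0,0,0,-2.9,100],[0,0,0,0,0,0,100]]}}

```text
clock: 2.15
eef_pos: [0.1931, -0.5149, 0.303]
eef_rot: [0.71, 0.705, 0.0, -0.0]
contact_force: [-0.2, -0.2, 0.2]
width: 0.0857
```

```bash
python3 -c "
from h import *
s,Rm=st();print((Rm.T@(np.array([.516,-.017,.30])-s['eef_pos'])*100).round(2))"
```

```text
t 2.15 p [ 0.1931 -0.5149  0.303 ] toolx yaw 89.59 z [-1.e-04  5.e-04 -1.e+00] F [-0.2  -0.23  0.18] M [-0.03  0.04  0.02] w 0.0857 q6 [-1.36  0.25  0.26  1.58 -0.   -1.36]
[50.02 31.93  0.32]
```

{"fn": "play_rows", "kwargs": {"moves": [[2.78,1.774,0,0,0,0,100],[2.78,1.774,0,0,0,0,100],[2.78,1.774,0,0,0,0,100],[2.78,1.774,0,0,0,0,100],[2.78,1.774,0,0,0,0,100],[2.78,1.774,0,0,0,0,100],[2.78,1.774,0,0,0,0,100],[2.78,1.774,0,0,0,0,100],[2.78,1.774,0,0,0,0,100],[2.78,1.774,0,0,0,0,100],[2.78,1.774,0,0,0,0,100],[2.78,1.774,0,0,0,0,100],[2.78,1.774,0,0,0,0,100],[2.78,1.774,0,0,0,0,100],[2.78,1.774,0,0,0,0,100],[2.78,1.774,0,0,0,0,100],[2.78,1.774,0,0,0,0,100],[2.78,1.774,0,0,0,0,100],[0,0,0,0,0,0,100],[0,0,0,0,0,0,100]]}}

```text
clock: 3.82
eef_pos: [0.5176, -0.0162, 0.3026]
eef_rot: [0.71, 0.704, -0.0, -0.0]
contact_force: [0.3, -0.3, -1.0]
width: 0.0856
```

```bash
python3 -c "
from h import *
s,Rm=st();print((Rm.T@(np.array([.516,-.017,.30])-s['eef_pos'])*100).round(2))
c=cam('wrist','w1');cam('scene','s1')
W=cloud(c).reshape(-1,3);W=W[np.isfinite(W).all(1)];P=W[((W>[.4,-.1,.225])&(W<[.65,.05,.26])).all(1)];print(len(P))
if len(P): print(P.mean(0),np.median(P,0),P.min(0),P.max(0),np.polyfit(P[:,0],P[:,1],1))
"
```

```text
t 3.82 p [ 0.5176 -0.0162  0.3026] toolx yaw 89.51 z [-1.2e-03  2.0e-04 -1.0e+00] F [ 0.29 -0.33 -0.95] M [-0.03 -0.01 -0.01] w 0.0856 q6 [-0.19  0.19  0.19  1.56 -0.   -0.18]
[-0.08 -0.16  0.26]
1783
[ 0.50827565 -0.02023011  0.24437272] [ 0.50561278 -0.02020502  0.24478443] [ 0.44520857 -0.025475    0.22537334] [ 0.58320994 -0.01524112  0.24734598] [-0.00618928 -0.01708425]
```

View pics/w1.png

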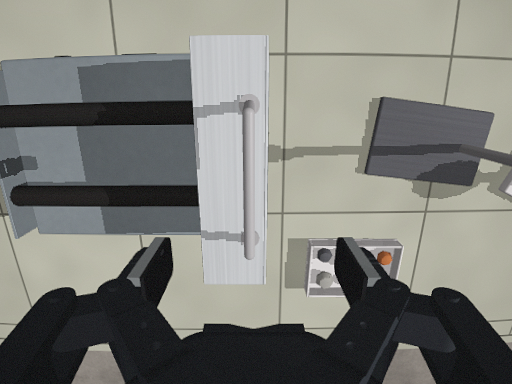

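The wrist view shows the bar from (248,100) to (250,240), between the jaws and parallel to tool y. I'll descend and grip.

{"fn": "play_rows", "kwargs": {"moves": [[-0.25,-0.25,1,0,0,0,100],[0,0,1,0,0,0,100],[0,0,1,0,0,0,100],[0,0,1,0,0,0,100],[0,0,1,0,0,0,100],[0,0,1,0,0,0,100],[0,0,1,0,0,0,100],[0,0,1,0,0,0,60],[0,0,0,0,0,0,40],[0,0,0,0,0,0,30],[0,0,0,0,0,0,24],[0,0,0,0,0,0,18]], "grip_force": 50}}

```text
clock: 4.92
eef_pos: [0.515, -0.0201, 0.2238]
eef_rot: [0.71, 0.704, 0.0, 0.0]
contact_force: [-0.5, -0.9, 0.1]
width: 0.0255
```

{"fn": "play_rows", "kwargs": {"moves": [[0,0,0,0,0,0,12],[0,0,0,0,0,0,6],[0,0,0,0,0,0,0],[0,0,0,0,0,0,0],[0,0,0,0,0,0,0],[0,0,0,0,0,0,0]]}}

```text
clock: 5.42
eef_pos: [0.5147, -0.0201, 0.2233]
eef_rot: [0.71, 0.704, 0.0, 0.0]
contact_force: [0.2, -0.3, 0.4]
width: 0.0001
```

```bash
python3 -c "
from h import *
st();cam('side','d2')
"
```

```text
t 5.42 p [ 0.5147 -0.0201  0.2233] toolx yaw 89.46 z [ 0.  0. -1.] F [ 0.17 -0.33  0.4 ] M [ 0.04 -0.02 -0.  ] w 0.0001 q6 [-0.2   0.19 -0.01  1.36  0.   -0.19]
```

View pics/d2.png

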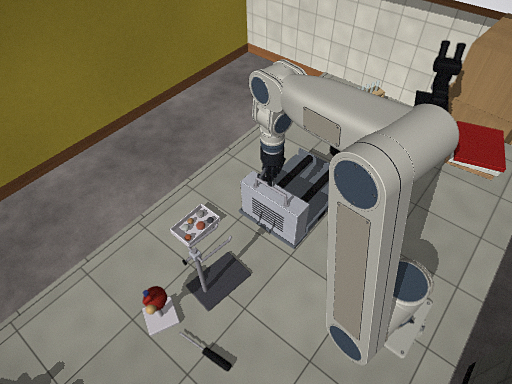

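The fingers shut fully (width 0), so the grasp missed. I'll look closer.

```bash
python3 -c "
from h import *
c=cam('wrist','w3');s=cam('scene')
d=load('side')
a=cv2.resize(d['color'][120:260,210:370,::-1],None,fx=2.4,fy=2.4,interpolation=2);b=cv2.resize(s['color'][110:250,170:330,::-1],None,fx=2.4,fy=2.4,interpolation=2)
cv2.imwrite('pics/z3.png',np.hstack([a,b]))
print(proj(s,[[.515,-.02,.223],[.515,-.02,.241]])-[170,110],proj(d,[[.515,-.02,.223],[.515,-.02,.241]])-[210,120])
"
```

```text
[[88.51282776 61.91872852]
 [88.55137358 57.79596856]] [[60.79882896 69.98540532]
 [60.89008444 66.60795965]]
```

View pics/z3.png

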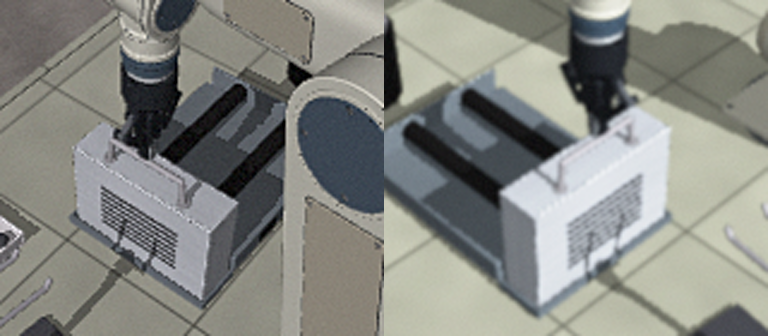

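View pics/w3.png

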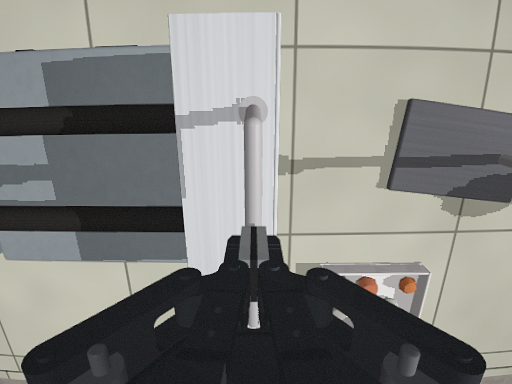

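```bash
python3 -c "
from h import *
c=load('wrist');W=cloud(c)
for v in (120,150,180,210,220,230,235,240,250,260,300,320):
  print(v,[W[v,u].round(4).tolist() for u in (246,253,260)])
for n in('scene','side'):
  W=cloud(load(n)).reshape(-1,3);W=W[np.isfinite(W).all(1)];P=W[((W>[.44,-.06,.228])&(W<[.60,.05,.25])).all(1)]
  for lo in np.arange(.44,.6,.02):
    Q=P[(P[:,0]>lo)&(P[:,0]<lo+.02)];print(n,lo.round(2),len(Q),Q.mean(0).round(4) if len(Q) else '')
"
```

```text
120 [[0.4489, -0.0236, 0.2421], [0.4489, -0.0199, 0.2437], [0.4491, -0.0162, 0.2411]]
150 [[0.4644, -0.0237, 0.2449], [0.4643, -0.02, 0.2458], [0.4646, -0.0163, 0.2442]]
180 [[0.4813, -0.024, 0.2439], [0.4808, -0.0202, 0.2456], [0.4812, -0.0163, 0.2445]]
210 [[0.4992, -0.0243, 0.2436], [0.4984, -0.0203, 0.2457], [0.4994, -0.0163, 0.2433]]
220 [[0.5052, -0.0244, 0.2443], [0.5045, -0.0204, 0.2459], [0.5058, -0.0163, 0.243]]
230 [[0.5033, -0.024, 0.2612], [0.5038, -0.0203, 0.2601], [0.5037, -0.0167, 0.2605]]
235 [[0.5037, -0.0239, 0.266], [0.504, -0.0203, 0.2653], [0.5035, -0.0168, 0.2664]]
240 [[0.5038, -0.0237, 0.2711], [0.5035, -0.0203, 0.2716], [0.5037, -0.0169, 0.2713]]
250 [[0.5035, -0.0235, 0.2811], [0.5038, -0.0203, 0.2807], [0.5035, -0.0172, 0.2812]]
260 [[0.5032, -0.0233, 0.2898], [0.5043, -0.0203, 0.2882], [0.5044, -0.0173, 0.288]]
300 [[0.5159, -0.0233, 0.2994], [0.5247, -0.0205, 0.2888], [0.5169, -0.0176, 0.2983]]
320 [[0.5222, -0.0233, 0.3036], [0.5751, -0.021, 0.2469], [0.5226, -0.0177, 0.3033]]
scene 0.44 11 [ 0.4529 -0.0155  0.2373]
scene 0.46 16 [ 0.4697 -0.0164  0.2422]
scene 0.48 12 [ 0.4881 -0.0154  0.2422]
scene 0.5 12 [ 0.5092 -0.0153  0.2409]
scene 0.52 19 [ 0.5304 -0.0174  0.2411]
scene 0.54 17 [ 0.5511 -0.0176  0.2407]
scene 0.56 16 [ 0.5704 -0.0176  0.2414]
scene 0.58 10 [ 0.5837 -0.0176  0.2378]
side 0.44 15 [ 0.4517 -0.0164  0.2402]
side 0.46 17 [ 0.4696 -0.0165  0.244 ]
side 0.48 16 [ 0.4912 -0.0175  0.2429]
side 0.5 10 [ 0.5089 -0.0162  0.2429]
side 0.52 9 [ 0.5312 -0.0159  0.2434]
side 0.54 15 [ 0.5508 -0.0174  0.2435]
side 0.56 16 [ 0.5723 -0.0173  0.2413]
side 0.58 5 [ 0.5827 -0.0166  0.2371]
```

```bash
python3 -c "
from h import *
a=load('wrist')['color'][200:350,180:330,::-1];cv2.imwrite('pics/w3z.png',cv2.resize(a,None,fx=4,fy=4,interpolation=2))"
```

```text
(no output)
```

View pics/w3z.png

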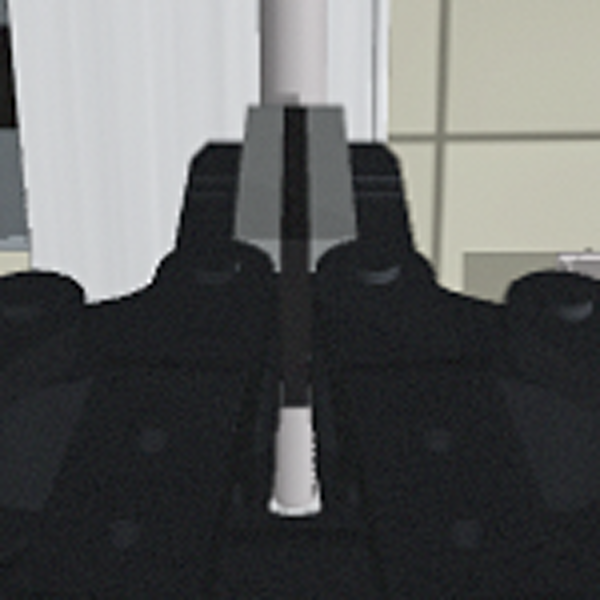

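```bash
python3 -c "
from h import *
c=load('wrist');k,d=K(c);T=np.array(c['tool_from_camera']);print(T.round(3))
def tool(c):
    W=cloud(c);s=c['s'];return (W-s['eef_pos'])@R.from_quat(s['eef_rot']).as_matrix()
t=tool(c)
for u in(242,253,265):
  for v in range(226,300,8): print(u,v,t[v,u].round(4))
np.save('tool.npy',t)
m=(np.abs(t[...,0])<.06)&(np.abs(t[...,1])<.03)&(t[...,2]<-.0)
print(np.percentile(t[m][:,2],[90,99,100]))
k2=proj(c,[c['s']['eef_pos'],c['s']['eef_pos']+[-.011,0,0]]);print('tcp pix',k2)
c=cam('wrist');
"
```

```text
[[ 1.     0.001  0.    -0.   ]
 [-0.001  0.954  0.299 -0.076]
 [-0.    -0.299  0.954 -0.17 ]
 [ 0.     0.     0.     1.   ]]
242 226 [-0.0062 -0.011  -0.0324]
242 234 [-0.006  -0.0103 -0.0404]
242 242 [-0.0056 -0.0103 -0.0488]
242 250 [-0.0053 -0.0108 -0.0573]
242 258 [-0.005  -0.0111 -0.0646]
242 266 [-0.0047 -0.0124 -0.0726]
242 274 [-0.0045 -0.0118 -0.0772]
242 282 [-0.0044 -0.0116 -0.0819]
242 290 [-0.0042 -0.0114 -0.0864]
242 298 [-0.0039 -0.0139 -0.0937]
253 226 [-0.0003 -0.0112 -0.0327]
253 234 [-0.0003 -0.0108 -0.0414]
253 242 [-0.0003 -0.0114 -0.0509]
253 250 [-0.0003 -0.0109 -0.0574]
253 258 [-0.0003 -0.0105 -0.0636]
253 266 [-0.0003 -0.0082 -0.0662]
253 274 [-0.0003 -0.0036 -0.0653]
253 282 [-0.0003  0.0009 -0.0649]
253 290 [-0.0003  0.0053 -0.0646]
253 298 [-0.0003  0.0091 -0.0653]
265 226 [ 0.0061 -0.011  -0.0324]
265 234 [ 0.0058 -0.0105 -0.0407]
265 242 [ 0.0054 -0.011  -0.0501]
265 250 [ 0.0051 -0.011  -0.0577]
265 258 [ 0.0048 -0.0111 -0.0645]
265 266 [ 0.0046 -0.0111 -0.0707]
265 274 [ 0.0043 -0.0126 -0.0783]
265 282 [ 0.0041 -0.0123 -0.0829]
265 290 [ 0.004  -0.0115 -0.0864]
265 298 [ 0.0037 -0.013  -0.0926]
[-0.07671594 -0.02189202 -0.01820139]
tcp pix [[253.54377674 220.02606739]
 [253.40200335 204.41211046]]
```

```bash
python3 -c "
from h import *
c=load('wrist');
import cv2
im=cv2.imread('pics/w1.png')
c=load('wrist'); t=np.load('tool.npy')
st()
"
```

```text
t 5.62 p [ 0.5146 -0.0201  0.2233] toolx yaw 89.46 z [-1.e-04 -0.e+00 -1.e+00] F [ 1.02  0.14 -0.44] M [ 0.    0.03 -0.  ] w -0.0001 q6 [-0.2   0.19 -0.01  1.36 -0.   -0.19]
```

{"fn": "play_rows", "kwargs": {"moves": [[0,0,0,0,0,0,50],[0,0,0,0,0,0,50],[0,0,0,0,0,0,50],[0,0,0,0,0,0,50],[0,0,0,0,0,0,50]]}}

```text
clock: 6.03
eef_pos: [0.5147, -0.0201, 0.2233]
eef_rot: [0.71, 0.704, -0.0, -0.0]
contact_force: [-0.9, 0.6, -0.3]
width: 0.0426
```

```bash
python3 -c "
from h import *
st();c=cam('wrist','w4')
W=cloud(c);s=c['s'];t=(W-s['eef_pos'])@R.from_quat(s['eef_rot']).as_matrix()
m=(np.abs(t[...,0])<.06)&(np.abs(t[...,1])<.015)&(t[...,2]<-.022)
print(np.percentile(t[m][:,2],[50,90,98,100]), t[m][t[m][:,2]>-.04].round(3)[:10])
d=cam('side')
a=cv2.resize(d['color'][120:260,210:370,::-1],None,fx=4,fy=4,interpolation=2);cv2.imwrite('pics/z4.png',a)
"
```

```text
t 6.03 p [ 0.5147 -0.0201  0.2233] toolx yaw 89.46 z [-0.  0. -1.] F [-0.85  0.59 -0.27] M [-0.    0.02  0.01] w 0.0426 q6 [-0.2   0.19 -0.01  1.36  0.   -0.19]
[-0.10181137 -0.06724682 -0.03873297 -0.02200332] [[-0.003 -0.015 -0.022]
 [-0.001 -0.015 -0.022]
 [-0.001 -0.015 -0.022]
 [ 0.001 -0.015 -0.022]
 [ 0.002 -0.015 -0.022]
 [-0.003 -0.014 -0.022]
 [-0.003 -0.014 -0.022]
 [-0.002 -0.014 -0.022]
 [-0.001 -0.014 -0.022]
 [-0.001 -0.014 -0.022]]
```

View pics/w4.png

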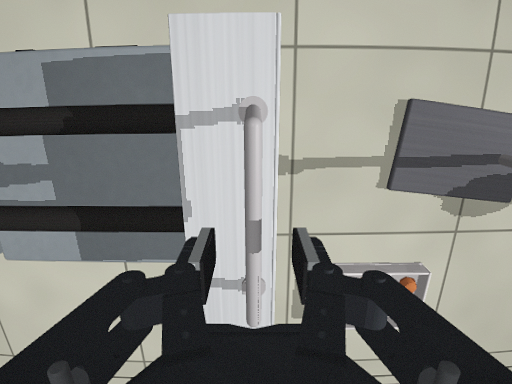

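View pics/z4.png

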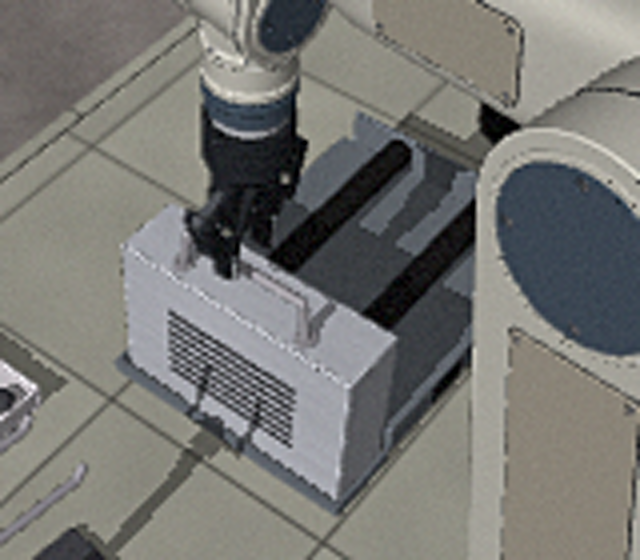

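The visible pads end about 33 mm short of the reported TCP, and the closed width of 0 agrees with that. The bar was below the tips. I'll lower in small steps and watch the force.

{"fn": "play_rows", "kwargs": {"moves": [[0,0,0.5,0,0,0,50],[0,0,0.5,0,0,0,50],[0,0,0.5,0,0,0,50],[0,0,0,0,0,0,50]]}}

```text
clock: 6.47
eef_pos: [0.5141, -0.02, 0.2069]
eef_rot: [0.71, 0.704, -0.001, -0.001]
contact_force: [0.4, 0.1, -0.7]
width: 0.0423
```

{"fn": "play_rows", "kwargs": {"moves": [[0,0,0.3,0,0,0,50],[0,0,0.3,0,0,0,50],[0,0,0,0,0,0,50]]}}

```text
clock: 6.72
eef_pos: [0.5145, -0.0201, 0.2017]
eef_rot: [0.71, 0.704, -0.0, -0.0]
contact_force: [0.9, 0.2, 0.1]
width: 0.0433
```

{"fn": "play_rows", "kwargs": {"moves": [[0,0,0.3,0,0,0,50],[0,0,0,0,0,0,50]]}}

```text
clock: 6.88
eef_pos: [0.5146, -0.0201, 0.1989]
eef_rot: [0.71, 0.704, -0.0, -0.0]
contact_force: [-0.1, 0.2, -0.7]
width: 0.0425
```

```bash
python3 -c "
from h import *
st();c=cam('wrist','w5')"
```

```text
t 6.88 p [ 0.5146 -0.0201  0.1989] toolx yaw 89.46 z [-3.e-04  1.e-04 -1.e+00] F [-0.1   0.17 -0.71] M [-0.    0.02 -0.01] w 0.0425 q6 [-0.2   0.2  -0.07  1.3   0.   -0.19]
```

View pics/w5.png

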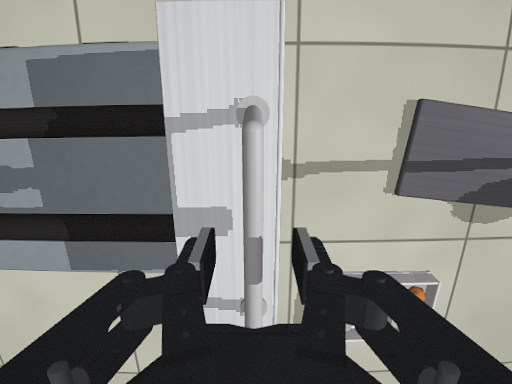

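{"fn": "play_rows", "kwargs": {"moves": [[0,0,0.3,0,0,0,50],[0,0,0,0,0,0,50]]}}

```text
clock: 7.1
eef_pos: [0.5145, -0.0201, 0.1959]
eef_rot: [0.71, 0.704, -0.0, -0.0]
contact_force: [-0.5, 0.4, -0.2]
width: 0.0427
```

{"fn": "play_rows", "kwargs": {"moves": [[0,0,0.3,0,0,0,50],[0,0,0,0,0,0,30],[0,0,0,0,0,0,10],[0,0,0,0,0,0,0],[0,0,0,0,0,0,0],[0,0,0,0,0,0,0],[0,0,0,0,0,0,0]]}}

```text
clock: 7.68
eef_pos: [0.5147, -0.0202, 0.1934]
eef_rot: [0.71, 0.704, 0.0, 0.0]
contact_force: [-1.1, -0.2, 0.8]
width: 0.0082
```

```bash
python3 -c "
from h import *
st();c=cam('wrist','w6')"
```

```text
t 7.68 p [ 0.5147 -0.0202  0.1934] toolx yaw 89.46 z [ 1.e-04 -1.e-04 -1.e+00] F [-1.11 -0.17  0.83] M [-0.05  0.1   0.02] w 0.0082 q6 [-0.2   0.2  -0.08  1.29 -0.   -0.19]
```

View pics/w6.png

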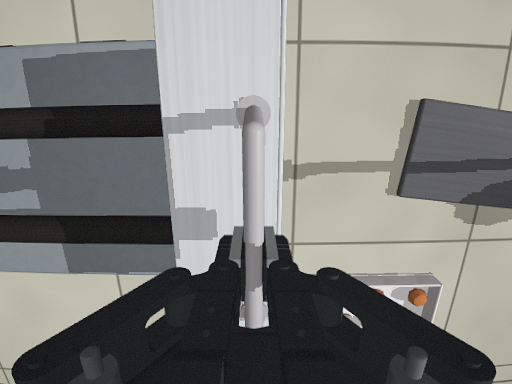

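The bar is gripped (8 mm, with the pads to either side of it). Next a test lift.

{"fn": "play_rows", "kwargs": {"moves": [[0,0,-0.3,0,0,0,0],[0,0,-0.4,0,0,0,0],[0,0,-0.5,0,0,0,0],[0,0,-0.6,0,0,0,0],[0,0,-0.6,0,0,0,0],[0,0,-0.6,0,0,0,0],[0,0,-0.6,0,0,0,0],[0,0,-0.6,0,0,0,0],[0,0,0,0,0,0,0],[0,0,0,0,0,0,0],[0,0,0,0,0,0,0]], "grip_force": 70}}

```text
clock: 8.65
eef_pos: [0.5145, -0.0201, 0.2351]
eef_rot: [0.71, 0.704, -0.0, -0.0]
contact_force: [-0.9, 0.4, -4.8]
width: 0.0075
```

```bash
python3 -c "
from h import *
st();c=cam('scene','s7');d=cam('side')
cv2.imwrite('pics/z7.png',np.hstack([cv2.resize(c['color'][90:270,150:350,::-1],None,fx=2,fy=2),cv2.resize(d['color'][100:280,210:410,::-1],None,fx=2,fy=2)]))"
```

```text
t 8.65 p [ 0.5145 -0.0201  0.2351] toolx yaw 89.46 z [-3.e-04  0.e+00 -1.e+00] F [-0.85  0.36 -4.8 ] M [ 0.03  0.03 -0.04] w 0.0075 q6 [-0.2   0.19  0.01  1.39 -0.   -0.19]
```

View pics/z7.png

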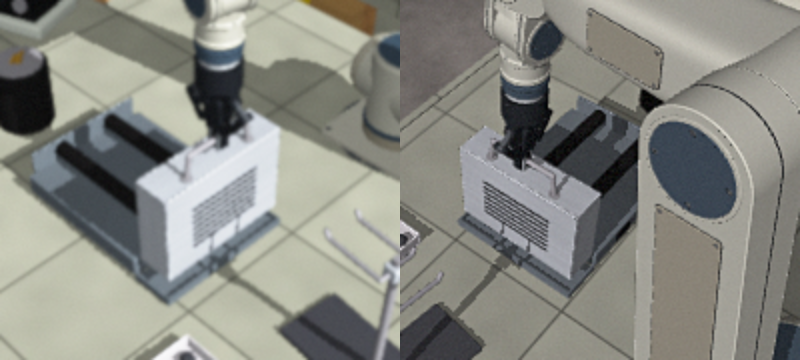

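Lifted clear, with 4.8 N on the wrist. Now I'll draw it out along +y.

{"fn": "play_rows", "kwargs": {"moves": [[0.4,0,0,0,0,0,0],[0.8,0,0,0,0,0,0],[1.2,0,0,0,0,0,0],[1.2,0,0,0,0,0,0],[1.2,0,0,0,0,0,0],[1.2,0,0,0,0,0,0],[1.2,0,0,0,0,0,0],[1.2,0,0,0,0,0,0],[1.2,0,0,0,0,0,0],[1.2,-0.2,0,0,0,0,0],[1.2,-0.3,0,0,0,0,0],[1.2,-0.3,0,0,0,0,0],[1.2,-0.3,0,0,0,1,0],[1.2,-0.2,0,0,0,1,0],[1.2,-0.2,0,0,0,1,0],[1.0,0,0,0,0,1,0],[0.7,0,0,0,0,1,0],[0,0,0,0,0,0.8,0],[0,0,0,0,0,0,0],[0,0,0,0,0,0,0]]}}

```text
clock: 10.42
eef_pos: [0.5028, 0.165, 0.2353]
eef_rot: [0.745, 0.667, -0.0, 0.0]
contact_force: [-0.4, 0.1, -4.9]
width: 0.0074
```

```bash
python3 - <<'E'
from h import *
s,Rm=st();c=cam('scene','s8');d=cam('side','d8');w=cam('wrist','w8')
for n,C in(('sc',c),('sd',d),('w',w)):
    W=cloud(C).reshape(-1,3);W=W[np.isfinite(W).all(1)]
    P=W[((W>[.42,.12,.27])&(W<[.58,.20,.295])).all(1)]
    if len(P)>5:print(n,len(P),P.mean(0).round(4),np.percentile(P[:,2],95),np.polyfit(P[:,0],P[:,1],1))
    T=W[((W>[.36,.06,.215])&(W<[.66,.22,.25])).all(1)]
    if len(T):print(' top',T.mean(0).round(4),cv2.minAreaRect((T[:,:2]*1000).astype(np.float32)))
    S=W[((W>[.45,.21,.235])&(W<[.6,.33,.275])).all(1)]
    for Q in (S[S[:,0]>.515],S[S[:,0]<.505]):
        if len(Q)>10:
            f=np.polyfit(Q[:,1],Q[:,0],1);print(' prong',len(Q),f,'x@.267',np.polyval(f,.267),Q.min(0).round(3),np.percentile(Q[:,2],[50,97]))
E
```

```text
t 10.42 p [0.5028 0.165  0.2353] toolx yaw 83.69 z [-1.e-04 -3.e-04 -1.e+00] F [-0.39  0.09 -4.9 ] M [-0.   -0.02 -0.02] w 0.0074 q6 [ 0.16  0.22  0.04  1.4  -0.    0.27]
sc 120 [0.5303 0.1668 0.2836] 0.2915787783504383 [-0.15697604  0.25006116]
 top [0.5275 0.1567 0.2335] ((503.1902770996094, 149.32618713378906), (78.55264282226562, 264.2564697265625), 83.30640411376953)
 prong 104 [0.03828039 0.53417051] x@.267 0.5443913730008985 [0.524 0.225 0.245] [0.25684084 0.26775906]
 prong 86 [0.09257645 0.45541708] x@.267 0.4801349929335248 [0.472 0.232 0.251] [0.25702631 0.26470991]
sd 111 [0.4809 0.1714 0.2843] 0.29063028610824526 [-0.06656744  0.2034278 ]
 top [0.4701 0.1604 0.2349] ((502.283203125, 148.80044555664062), (75.07654571533203, 263.8813781738281), 83.93661499023438)
 prong 97 [0.05457117 0.52678899] x@.267 0.5413594883450732 [0.516 0.224 0.251] [0.25675598 0.26692993]
 prong 88 [0.11242007 0.44719535] x@.267 0.47721150959967584 [0.471 0.232 0.251] [0.25715692 0.2656391 ]
w 5363 [0.4833 0.1669 0.2858] 0.29074878814474614 [-0.10410001  0.21718935]
 top [0.437  0.1516 0.2375] ((479.8021240234375, 149.37539672851562), (72.66350555419922, 214.20297241210938), 83.68982696533203)
 prong 2370 [-0.02292957  0.54552171] x@.267 0.5393995136085633 [0.515 0.222 0.241] [0.25658292 0.26327652]
 prong 2019 [0.12311483 0.44470292] x@.267 0.47757457974585416 [0.47  0.229 0.243] [0.25723655 0.26677479]
```

View pics/s8.png

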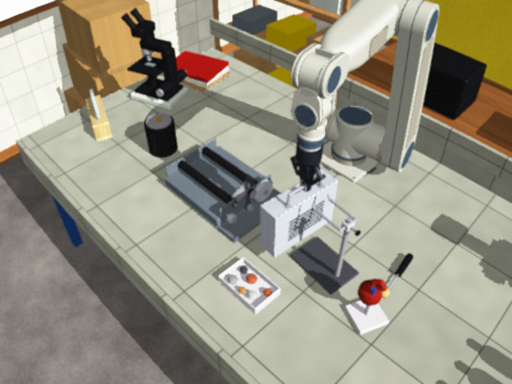

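View pics/w8.png

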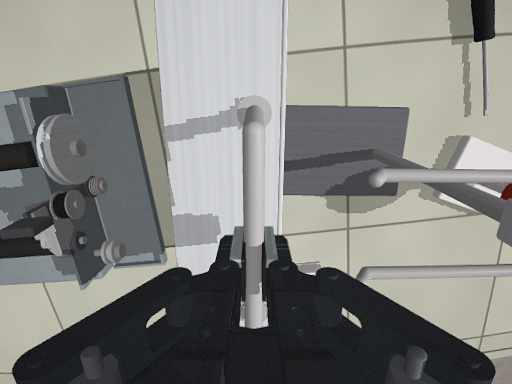

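The wrist view shows both prong tips, at (378,178) and (365,272), and the bar square to them. The bar's underside is at 0.280 and the tips are at 0.268. The guard's top is at 0.240, below the prong undersides at 0.250. I'll thread it on.

{"fn": "play_rows", "kwargs": {"moves": [[0,-0.2,0,0,0,0,0],[0.2,-0.2,0,0,0,0,0],[0.6,0,0,0,0,0,0],[0.8,0,0,0,0,0,0],[0.8,0,0,0,0,0,0],[0.8,0,0,0,0,0,0],[0.8,0,0,0,0,0,0],[0.8,0,0,0,0,0,0],[0.8,0,0,0,0,0,0],[0.5,0,0,0,0,0,0],[0,0,0,0,0,0,0]]}}

```text
clock: 11.48
eef_pos: [0.5059, 0.2273, 0.2351]
eef_rot: [0.745, 0.667, 0.0, -0.0]
contact_force: [0.1, -0.2, -5.1]
width: 0.0073
```

{"fn": "play_rows", "kwargs": {"moves": [[0.5,0,0,0,0,0,0],[0.8,0,0,0,0,0,0],[0.8,0,0,0,0,0,0],[0.8,0,0,0,0,0,0],[0.8,0,0,0,0,0,0],[0.5,0,0,0,0,0,0],[0,0,0,0,0,0,0],[0,0,0,0,0,0,0]]}}

```text
clock: 12.15
eef_pos: [0.5104, 0.2682, 0.2351]
eef_rot: [0.745, 0.667, -0.0, 0.0]
contact_force: [0.1, -0.2, -5.2]
width: 0.0076
```

```bash
python3 - <<'E'
from h import *
s,Rm=st();c=cam('scene');d=cam('side');w=cam('wrist','w9')
cv2.imwrite('pics/z9.png',np.hstack([cv2.resize(c['color'][140:320,240:440,::-1],None,fx=2,fy=2),cv2.resize(d['color'][160:340,130:330,::-1],None,fx=2,fy=2)]))
E
```

```text
t 12.15 p [0.5104 0.2682 0.2351] toolx yaw 83.69 z [-3.e-04 -2.e-04 -1.e+00] F [ 0.05 -0.15 -5.22] M [ 0.02 -0.02  0.07] w 0.0076 q6 [ 0.34  0.3   0.16  1.43 -0.    0.45]
```

View pics/z9.png

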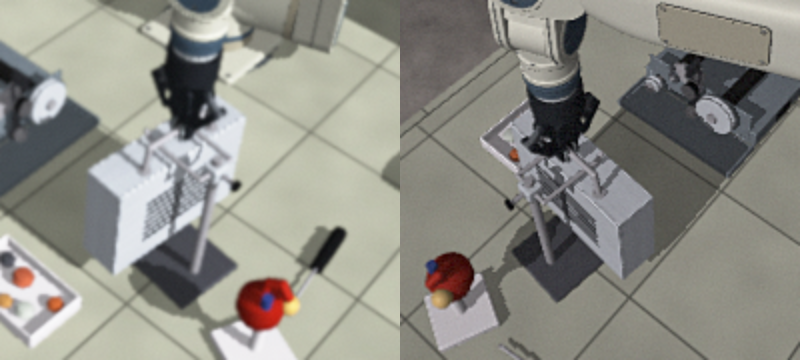

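View pics/w9.png

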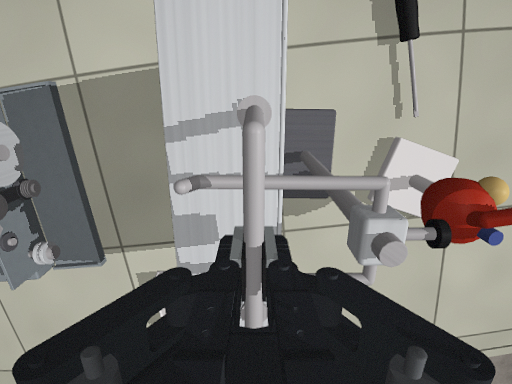

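The prongs pass under the bar with no contact. I'll lower until they take the weight.

{"fn": "play_rows", "kwargs": {"moves": [[0,0,0.3,0,0,0,0],[0,0,0.4,0,0,0,0],[0,0,0.4,0,0,0,0],[0,0,0.4,0,0,0,0],[0,0,0.3,0,0,0,0],[0,0,0.2,0,0,0,0],[0,0,0,0,0,0,0],[0,0,0,0,0,0,0]]}}

```text
clock: 12.97
eef_pos: [0.5104, 0.2679, 0.2154]
eef_rot: [0.745, 0.667, 0.0, 0.0]
contact_force: [-0.7, -0.2, -4.3]
width: 0.0077
```

{"fn": "play_rows", "kwargs": {"moves": [[0,0,0.1,0,0,0,0],[0,0,0.1,0,0,0,0],[0,0,0,0,0,0,0]]}}

```text
clock: 13.22
eef_pos: [0.5106, 0.2679, 0.2148]
eef_rot: [0.745, 0.667, 0.001, 0.001]
contact_force: [-3.9, -2.5, 7.1]
width: 0.0078
```

{"fn": "play_rows", "kwargs": {"moves": [[0,0,-0.1,0,0,0,0],[0,0,0,0,0,0,6],[0,0,0,0,0,0,12],[0,0,0,0,0,0,20],[0,0,0,0,0,0,30],[0,0,0,0,0,0,40],[0,0,0,0,0,0,40],[0,0,0,0,0,0,40]]}}

```text
clock: 13.88
eef_pos: [0.5105, 0.2679, 0.2142]
eef_rot: [0.745, 0.667, -0.0, -0.0]
contact_force: [-1.0, 0.5, 0.7]
width: 0.0344
```

```bash
python3 - <<'E'
from h import *
s,Rm=st();c=cam('scene');d=cam('side');w=cam('wrist','w10')
cv2.imwrite('pics/z10.png',np.hstack([cv2.resize(c['color'][140:320,240:440,::-1],None,fx=2,fy=2),cv2.resize(d['color'][160:340,130:330,::-1],None,fx=2,fy=2)]))
E
```

```text
t 13.88 p [0.5105 0.2679 0.2142] toolx yaw 83.66 z [-1.e-04 -0.e+00 -1.e+00] F [-1.02  0.47  0.68] M [ 0.04 -0.03 -0.02] w 0.0344 q6 [0.34 0.3  0.11 1.38 0.   0.45]
```

View pics/w10.png

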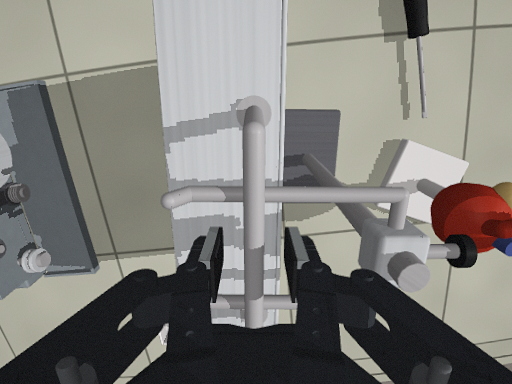

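View pics/z10.png

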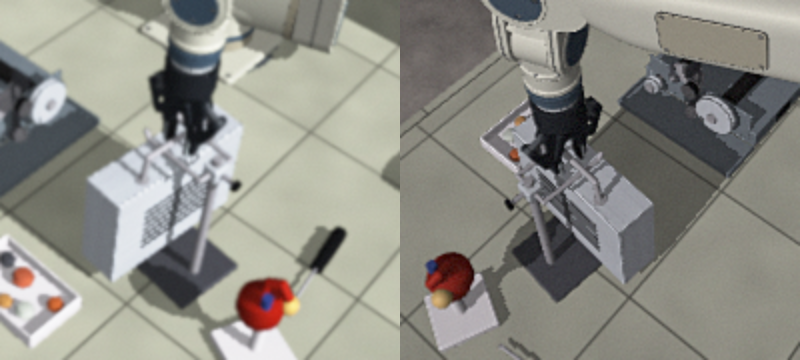

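The guard hangs on both prongs (wrist view: at (255,195) and (255,302)) and is released. I'll raise straight up, then measure the tab.

{"fn": "play_rows", "kwargs": {"moves": [[0,0,-0.5,0,0,0,40],[0,0,-1,0,0,0,40],[0,0,-1.5,0,0,0,40],[0,0,-2,0,0,0,40],[0,0,-2,0,0,0,40],[0,0,-2,0,0,0,40],[0,0,-2,0,0,0,40],[0,0,0,0,0,0,40]]}}

```text
clock: 14.7
eef_pos: [0.5111, 0.2682, 0.3291]
eef_rot: [0.745, 0.667, 0.003, 0.001]
contact_force: [1.0, -0.4, 0.4]
width: 0.0339
```

```bash
python3 - <<'E'
from h import *
s,Rm=st();c=cam('scene','s11');d=cam('side','d11')
for n,C in(('sc',c),('sd',d)):
    W=cloud(C).reshape(-1,3);W=W[np.isfinite(W).all(1)]
    P=W[((W>[.43,-.12,.145])&(W<[.62,.03,.20])).all(1)]
    print(n,len(P),P.mean(0).round(4),P.min(0).round(4),P.max(0).round(4))
    T=P[P[:,2]>.174];print(' top',len(T),T.mean(0).round(4),T.min(0).round(4),T.max(0).round(4))
    B=W[((W>[.42,.22,.25])&(W<[.60,.32,.275])).all(1)]
    L=W[((W>[.30,-.42,.035])&(W<[.7,.08,.06])).all(1)];print(' chassis',cv2.minAreaRect((L[:,:2]*1000).astype(np.float32)))
cv2.imwrite('pics/z11.png',np.hstack([cv2.resize(c['color'][130:250,160:300,::-1],None,fx=2.8,fy=2.8),cv2.resize(d['color'][140:260,230:370,::-1],None,fx=2.8,fy=2.8)]))
E
```

```text
t 14.7 p [0.5111 0.2682 0.3291] toolx yaw 83.66 z [ 0.006   0.0021 -1.    ] F [ 0.97 -0.36  0.37] M [ 0.02 -0.01  0.01] w 0.0339 q6 [ 0.34  0.3   0.4   1.66 -0.    0.45]
sc 77 [ 0.5201 -0.0551  0.1681] [ 0.5094 -0.0766  0.1468] [ 0.5249 -0.034   0.1854]
 top 32 [ 0.5191 -0.0546  0.1786] [ 0.5094 -0.0756  0.1743] [ 0.5249 -0.034   0.1854]
 chassis ((517.201904296875, -212.24285888671875), (286.7910461425781, 357.0369567871094), 0.013457123190164566)
sd 60 [ 0.5152 -0.0554  0.1697] [ 0.5076 -0.0785  0.145 ] [ 0.5231 -0.0369  0.1867]
 top 28 [ 0.517  -0.0549  0.1802] [ 0.5123 -0.0746  0.1742] [ 0.5231 -0.0369  0.1867]
 chassis ((514.7907104492188, -162.20103454589844), (292.114013671875, 246.3435516357422), 2.2402875423431396)
```

View pics/z11.png

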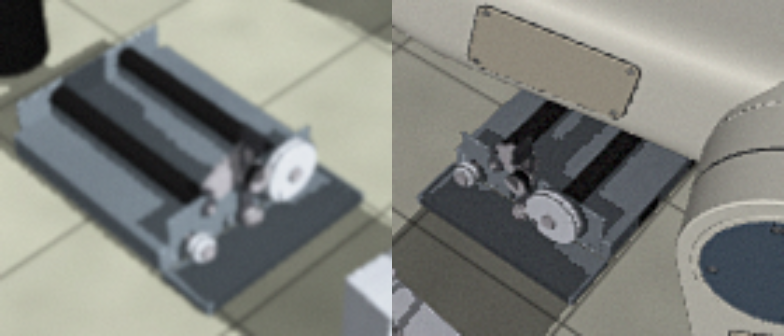

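View pics/s11.png

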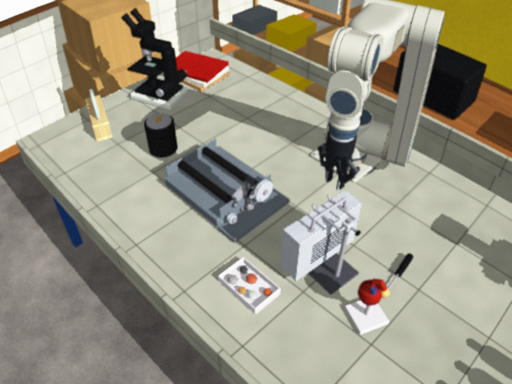

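The tab is at about (0.517, -0.056) with its top near z 0.182, matching the given size. I'll close the fingers and move to its -x side, with the true tips 33 mm behind the reported TCP.

{"fn": "play_rows", "kwargs": {"moves": [[0,0,0,0,0,-3,20],[0,0,0,0,0,-2.8,0],[-1.5,-0.14,0,0,0,0,0],[-2.6,-0.24,0,0,0,0,0],[-2.6,-0.24,0,0,0,0,0],[-2.6,-0.24,0,0,0,0,0],[-2.6,-0.24,0,0,0,0,0],[-2.6,-0.24,0,0,0,0,0],[-2.6,-0.24,0,0,0,0,0],[-2.6,-0.24,0,0,0,0,0],[-2.6,-0.24,0,0,0,0,0],[-2.6,-0.24,0,0,0,0,0],[-2.6,-0.24,0,0,0,0,0],[-2.6,-0.24,0,0,0,0,0],[-2.3,-0.24,0,0,0,0,0],[0,0,0,0,0,0,0],[0,0,0,0,0,0,0]], "grip_force": 50}}

```text
clock: 16.22
eef_pos: [0.4765, -0.0571, 0.3238]
eef_rot: [0.712, 0.702, -0.0, -0.0]
contact_force: [-0.1, 0.6, -0.5]
width: 0.0
```

```bash
python3 - <<'E'
from h import *
s,Rm=st();w=cam('wrist','w12')
W=cloud(w);P=W.reshape(-1,3);P=P[np.isfinite(P).all(1)]
T=P[((P>[.43,-.12,.145])&(P<[.62,.03,.20])).all(1)];print(len(T))
if len(T): print(T.mean(0),np.percentile(T,[2,98],axis=0))
E
```

```text
t 16.22 p [ 0.4765 -0.0571  0.3238] toolx yaw 89.26 z [-1.e-03  3.e-04 -1.e+00] F [-0.07  0.57 -0.45] M [ 0.03 -0.    0.  ] w 0.0 q6 [-0.29  0.13  0.16  1.6  -0.   -0.28]
467
[ 0.51411728 -0.05840662  0.17246871] [[ 0.50895073 -0.07459113  0.14773057]
 [ 0.52069612 -0.04073544  0.18268617]]
```

View pics/w12.png

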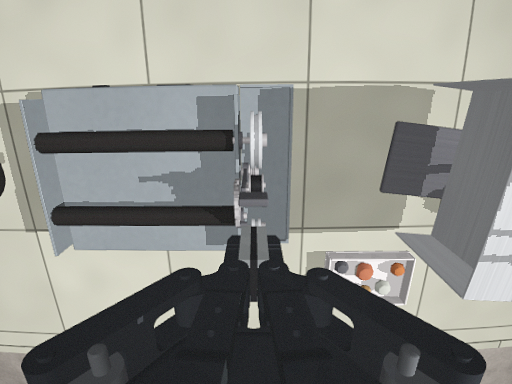

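{"fn": "play_rows", "kwargs": {"moves": [[0,0,1,0,0,0,0],[0,0,2,0,0,0,0],[0,0,2,0,0,0,0],[0,0,2,0,0,0,0],[0,0,2,0,0,0,0],[0,0,2,0,0,0,0],[0,0,2,0,0,0,0],[0,0,2,0,0,0,0],[0,0,1.5,0,0,0,0],[0,0,1.2,0,0,0,0],[0,0,1,0,0,0,0],[0,0,0.8,0,0,0,0],[0,0,0.6,0,0,0,0],[0,0,0,0,0,0,0],[0,0,0,0,0,0,0]]}}

```text
clock: 17.52
eef_pos: [0.4771, -0.0555, 0.1234]
eef_rot: [0.71, 0.704, -0.0, -0.0]
contact_force: [0.1, 0.2, 0.5]
width: 0.0
```

```bash
python3 - <<'E'
from h import *
s,Rm=st();w=cam('wrist','w13');c=cam('scene');d=cam('side')
cv2.imwrite('pics/z13.png',np.hstack([cv2.resize(c['color'][110:250,160:300,::-1],None,fx=2.8,fy=2.8,interpolation=2),cv2.resize(d['color'][100:240,230:370,::-1],None,fx=2.8,fy=2.8,interpolation=2)]))
W=cloud(w);t=(W-s['eef_pos'])@Rm
m=(np.abs(t[...,0])<.02)&(np.abs(t[...,1]+.011)<.003)&(t[...,2]>-.06)&(t[...,2]<-.02);print(np.percentile(t[m][:,2],[90,99,100]))
E
```

```text
t 17.52 p [ 0.4771 -0.0555  0.1234] toolx yaw 89.48 z [-2.e-04  1.e-04 -1.e+00] F [0.08 0.17 0.48] M [-0.02 -0.04  0.01] w 0.0 q6 [-0.29  0.18 -0.29  1.1   0.   -0.28]
[-0.03555592 -0.03225804 -0.03054744]
```

View pics/z13.png

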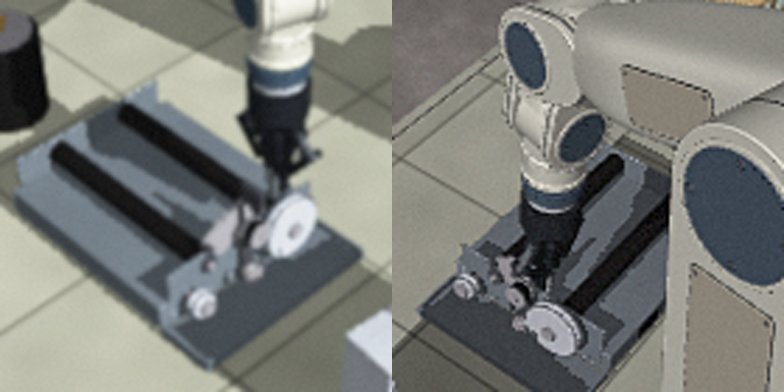

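View pics/w13.png

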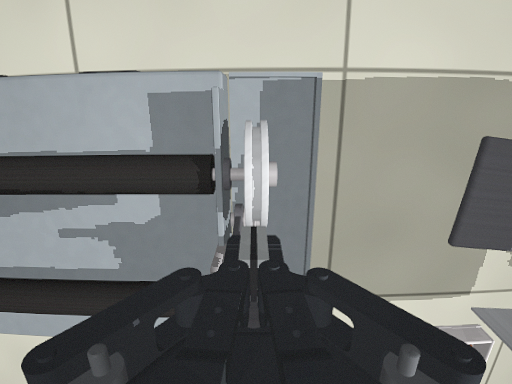

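{"fn": "play_rows", "kwargs": {"moves": [[0,0.5,0.4,0,0,0,0],[0,0.7,0.3,0,0,0,0],[0,0.6,0,0,0,0,0],[0,0.4,0,0,0,0,0],[0,0.3,0,0,0,0,0],[0,0.3,0,0,0,0,0],[0,0.3,0,0,0,0,0],[0,0,0,0,0,0,0]]}}

```text
clock: 18.33
eef_pos: [0.5073, -0.0561, 0.1161]
eef_rot: [0.71, 0.704, -0.001, -0.001]
contact_force: [-7.1, 0.0, 3.0]
width: -0.0
```

{"fn": "play_rows", "kwargs": {"moves": [[0,0.4,0,0,0,0,0],[0,0.4,0,0,0,0,0],[0,0.4,0,0,0,0,0],[0,0.4,0,0,0,0,0],[0,0.4,0,0,0,0,0],[0,0,0,0,0,0,0]]}}

```text
clock: 18.83
eef_pos: [0.5256, -0.056, 0.1148]
eef_rot: [0.711, 0.704, -0.002, -0.003]
contact_force: [-8.5, -0.5, -5.0]
width: 0.0001
```

```bash
python3 - <<'E'
from h import *
s,Rm=st();c=cam('scene');d=cam('side')
cv2.imwrite('pics/z14.png',np.hstack([cv2.resize(c['color'][110:250,160:300,::-1],None,fx=2.8,fy=2.8,interpolation=2),cv2.resize(d['color'][100:240,230:370,::-1],None,fx=2.8,fy=2.8,interpolation=2)]))
E
```

```text
t 18.83 p [ 0.5256 -0.056   0.1148] toolx yaw 89.44 z [-6.7e-03  7.0e-04 -1.0e+00] F [-8.47 -0.51 -5.  ] M [-0.11  1.68  0.01] w 0.0001 q6 [-0.26  0.27 -0.19  1.11 -0.   -0.25]
```

View pics/z14.png

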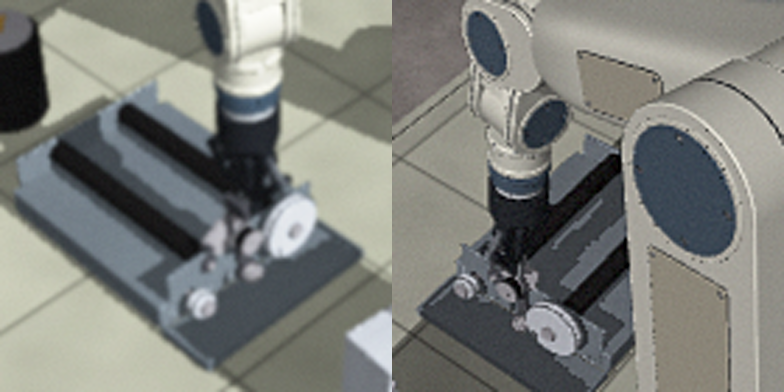

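{"fn": "play_rows", "kwargs": {"moves": [[0,0.4,0,0,0,0,0],[0,0.4,0,0,0,0,0],[0,0.4,0,0,0,0,0],[0,0.4,0,0,0,0,0],[0,0.4,0,0,0,0,0],[0,0,0,0,0,0,0]]}}

```text
clock: 19.43
eef_pos: [0.543, -0.0558, 0.1131]
eef_rot: [0.711, 0.704, -0.004, -0.005]
contact_force: [-15.9, -0.6, -8.6]
width: 0.0002
```

{"fn": "play_rows", "kwargs": {"moves": [[0,0.4,0,0,0,0,0],[0,0.4,0,0,0,0,0],[0,0.4,0,0,0,0,0],[0,0.3,0,0,0,0,0],[0,0,0,0,0,0,0]]}}

```text
clock: 19.85
eef_pos: [0.5604, -0.0561, 0.1145]
eef_rot: [0.71, 0.704, -0.002, -0.003]
contact_force: [-11.5, -0.6, -2.2]
width: 0.0002
```

```bash
python3 - <<'E'
from h import *
s,Rm=st();c=cam('scene');d=cam('side')
cv2.imwrite('pics/z15.png',np.hstack([cv2.resize(c['color'][110:250,160:300,::-1],None,fx=2.8,fy=2.8,interpolation=2),cv2.resize(d['color'][100:240,230:370,::-1],None,fx=2.8,fy=2.8,interpolation=2)]))
E
```

```text
t 19.85 p [ 0.5604 -0.0561  0.1145] toolx yaw 89.45 z [-0.0074  0.0011 -1.    ] F [-11.5   -0.59  -2.22] M [0.04 2.28 0.04] w 0.0002 q6 [-0.25  0.33 -0.11  1.14 -0.   -0.24]
```

View pics/z15.png

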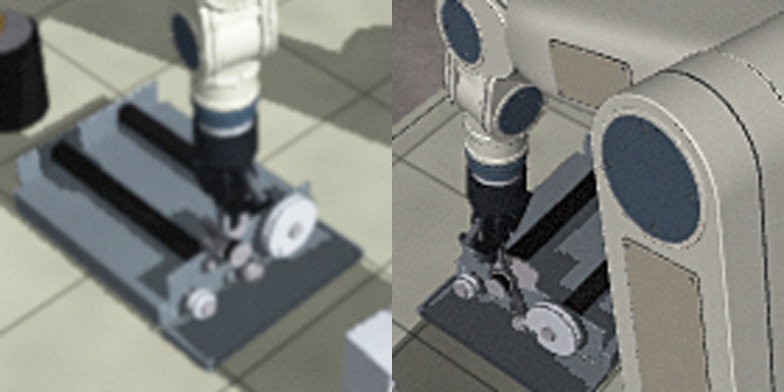

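{"fn": "play_rows", "kwargs": {"moves": [[0,0.3,0,0,0,0,0],[0,0.3,0,0,0,0,0],[0,0.2,0,0,0,0,0],[0,0,0,0,0,0,0],[0,0,0,0,0,0,0]]}}

```text
clock: 20.37
eef_pos: [0.5683, -0.0563, 0.1149]
eef_rot: [0.71, 0.704, -0.002, -0.003]
contact_force: [-11.1, 0.9, -2.0]
width: -0.0001
```

{"fn": "play_rows", "kwargs": {"moves": [[0,0.2,0,0,0,0,0],[0,0,0,0,0,0,0]]}}

```text
clock: 20.53
eef_pos: [0.5703, -0.0563, 0.1149]
eef_rot: [0.71, 0.704, -0.002, -0.003]
contact_force: [-11.8, 0.2, -0.5]
width: 0.0002
```

{"fn": "play_rows", "kwargs": {"moves": [[0,0.1,0,0,0,0,0],[0,0,0,0,0,0,0]]}}

```text
clock: 20.7
eef_pos: [0.5712, -0.0563, 0.1149]
eef_rot: [0.71, 0.704, -0.002, -0.003]
contact_force: [-10.9, 0.6, -0.8]
width: -0.0
```

{"fn": "play_rows", "kwargs": {"moves": [[0,0.1,0,0,0,0,0],[0,0,0,0,0,0,0]]}}

```text
clock: 20.87
eef_pos: [0.5722, -0.0563, 0.1149]
eef_rot: [0.71, 0.704, -0.002, -0.003]
contact_force: [-11.1, 0.3, -0.5]
width: 0.0002
```

{"fn": "play_rows", "kwargs": {"moves": [[0,0.1,0,0,0,0,0],[0,0,0,0,0,0,0]]}}

```text
clock: 21.03
eef_pos: [0.5732, -0.0563, 0.1149]
eef_rot: [0.71, 0.704, -0.002, -0.003]
contact_force: [-11.7, 0.2, -0.7]
width: 0.0004
```

```bash
python3 - <<'E'
from h import *
for i in range(3): st()
E
```

```text
t 21.03 p [ 0.5732 -0.0563  0.1149] toolx yaw 89.45 z [-6.9e-03  8.0e-04 -1.0e+00] F [-11.67   0.21  -0.71] M [0.08 2.31 0.02] w 0.0004 q6 [-0.24  0.35 -0.08  1.15 -0.   -0.23]
t 21.03 p [ 0.5732 -0.0563  0.1149] toolx yaw 89.45 z [-6.9e-03  8.0e-04 -1.0e+00] F [-11.67   0.21  -0.71] M [0.08 2.31 0.02] w 0.0004 q6 [-0.24  0.35 -0.08  1.15 -0.   -0.23]
t 21.03 p [ 0.5732 -0.0563  0.1149] toolx yaw 89.45 z [-6.9e-03  8.0e-04 -1.0e+00] F [-11.67   0.21  -0.71] M [0.08 2.31 0.02] w 0.0004 q6 [-0.24  0.35 -0.08  1.15 -0.   -0.23]
```

{"fn": "play_rows", "kwargs": {"moves": [[0,0.1,0,0,0,0,0],[0,0,0,0,0,0,0]]}}

```text
clock: 21.2
eef_pos: [0.5734, -0.0563, 0.1149]
eef_rot: [0.711, 0.704, -0.003, -0.003]
contact_force: [-13.9, -0.4, 0.7]
width: -0.0003
```

{"fn": "play_rows", "kwargs": {"moves": [[0,0.1,0,0,0,0,0],[0,0,0,0,0,0,0]]}}

```text
clock: 21.37
eef_pos: [0.5735, -0.0563, 0.1148]
eef_rot: [0.711, 0.704, -0.003, -0.004]
contact_force: [-17.9, 0.4, 2.9]
width: 0.0002
```

The stop is found at TCP x 0.5734, where the motion ends and the force rises, matching the predicted 0.5735. I'll ease off so the arm rests lightly on the stop.

{"fn": "play_rows", "kwargs": {"moves": [[0,-0.07,0,0,0,0,0],[0,0,0,0,0,0,0],[0,0,0,0,0,0,0],[0,0,0,0,0,0,0]]}}

```text
clock: 21.7
eef_pos: [0.5735, -0.0563, 0.1149]
eef_rot: [0.711, 0.704, -0.003, -0.003]
contact_force: [-14.5, 0.2, 1.7]
width: -0.0002
```

```bash
python3 - <<'E'
from h import *
c=cam('scene','s16');d=cam('side');w=cam('wrist');st()
cv2.imwrite('pics/z16.png',np.hstack([cv2.resize(c['color'][110:310,160:420,::-1],None,fx=1.5,fy=1.5,interpolation=2),cv2.resize(d['color'][100:300,130:390,::-1],None,fx=1.5,fy=1.5,interpolation=2)]))
for n,C in(('sc',c),('sd',d)):
    W=cloud(C).reshape(-1,3);W=W[np.isfinite(W).all(1)]
    P=W[((W>[.44,.24,.262])&(W<[.58,.30,.275])).all(1)]
    if len(P): print(n,'bar',P.mean(0).round(4),np.percentile(P[:,2],95),np.polyfit(P[:,0],P[:,1],1))
    T=W[((W>[.36,.16,.205])&(W<[.66,.30,.228])).all(1)]
    print(' top',T.mean(0).round(4),cv2.minAreaRect((T[:,:2]*1000).astype(np.float32)))
    T=W[((W>[.54,-.09,.13])&(W<[.63,-.025,.165])).all(1)];print(' tab?',T.mean(0).round(4),T.max(0).round(4))
E
```

```text
t 21.85 p [ 0.5735 -0.0563  0.1148] toolx yaw 89.45 z [-8.7e-03  7.0e-04 -1.0e+00] F [-15.11  -0.47   0.24] M [-0.04  3.2   0.01] w -0.0002 q6 [-0.24  0.35 -0.08  1.15 -0.   -0.23]
sc bar [0.5204 0.2684 0.2662] 0.27042045399473075 [-0.12390348  0.33289605]
 top [0.5281 0.2528 0.2165] ((510.9554443359375, 251.23590087890625), (76.2064208984375, 266.8662414550781), 83.01541137695312)
 tab? [ 0.5879 -0.0488  0.1538] [ 0.6035 -0.0354  0.1643]
sd bar [0.5085 0.2701 0.266 ] 0.2695287399977067 [-0.10567845  0.32381888]
 top [0.4953 0.2548 0.2167] ((510.5497131347656, 251.6888427734375), (73.57782745361328, 264.9225769042969), 83.6417236328125)
 tab? [ 0.575  -0.0498  0.1487] [ 0.6007 -0.0372  0.1647]
```

View pics/z16.png

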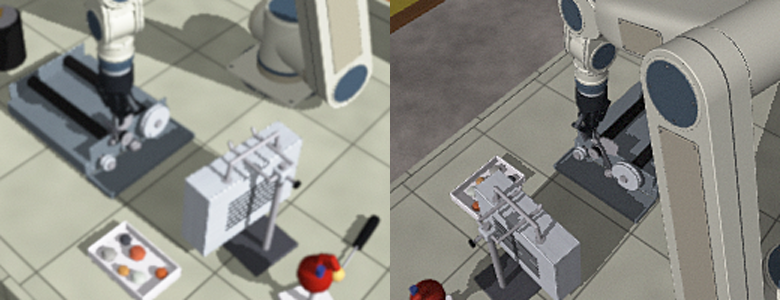

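The guard hangs level on both prongs and the arm is held at its stop. I'll hand in.

```bash
python3 -c "
from h import *
st();print(workorder.close_job());"
```

```text
t 21.85 p [ 0.5735 -0.0563  0.1148] toolx yaw 89.45 z [-8.7e-03  7.0e-04 -1.0e+00] F [-15.11  -0.47   0.24] M [-0.04  3.2   0.01] w -0.0002 q6 [-0.24  0.35 -0.08  1.15 -0.   -0.23]
the job is handed in; nothing more can be done
None
```

The belt guard is hanging by its handle on both prongs of the stand, and I'm holding the idler arm back on its stop. I handed in at 21.9 s.

**Last checks**
- **Guard:** its bar lies across both prongs at about y 0.269, within a few mm of the good seat (0.267). The bar centre is at about z 0.265, where 0.263 is expected. It hangs level and the gripper has let go.
- **Idler arm:** motion ended at TCP x 0.5734, where I had calculated 0.5735 for 0.56 rad. The force rose from about 11.5 N to 18 N there, so I eased back. It reads 14 to 15 N with the position unchanged, so the arm should still be on the stop, past the last click. I had no direct reading of the joint or the pawl.
- **Bystanders:** I didn't touch any of them. I didn't measure their positions again at the end.

**What disagreed:** the first grasp closed on nothing. The visible fingertips end about 33 mm short of the reported TCP. I went down slowly while watching the force, and used that offset for the grip and the push. The push force just before the stop, 11 to 12 N, was also above the 9 N given for the spring there.

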